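# Lock the lid of the specimen chest

## Task

Lock the lid of the specimen chest: with a fingertip, push the stud of the slotted disc round until the slot lines up with the sliding bolt, then push the bolt by its upright tab through the slot, fully home in the keeper on the other side. Nothing needs to be gripped: do not lift or shove the chest, and leave the pot on its lid and the things beside it alone.

Things in the scene. Friction and masses are not known exactly. Their poses are not given: they have to be found in the camera images.
- chest: White plastic specimen chest with a dark grey top, 300 (x) by 220 (y) by 100 mm high, loose on the bench, about 4 kg. Origin: centre of its underside; z up; x along the bolt, from its tab towards disc and keeper; y left of that. On its top, on the line y = 0: the bolt's open channel (x = -130 to +5 mm, 26 mm wide, walls 15 mm high), the disc (centre x = +50 mm), the keeper.
- disc_top (a point): Centre of the locking disc's top face, 119 mm above the bench. Metal disc 76 mm across, 19 mm high; turns about the vertical, stays where it is left (about 3 N at the stud). A straight slot 18 mm wide, open at both ends, runs across its middle. Here x runs along the slot and y from the centre to the stud.
- stud_top (a point): Centre of the top of the stud: an upright round pin 12 mm in diameter that stands 27 mm above the disc's top face, 27 mm from the disc's centre, square to the slot. Its top is 146 mm above the bench.
- lock_disc (a joint): Angle of the disc relative to the chest, rad, growing anticlockwise from above; free from -0.6 to 3.74, no stop or detent between. The slot lines up with the bolt at 0 (stud on the chest's +y side) and equally at 3.14 (stud on -y); either serves. At 1.57 the slot lies across and the stud points to the bolt's tab. Readable while touched too.
- bolt_nose (a point): Foremost point of the bolt's rounded nose, at mid height, 111.5 mm above the bench. The bolt is a flat steel bar 12 mm wide, 10 mm high and 118 mm long; drawn back, its nose is 12 mm short of the disc's rim. Unless the slot is lined up (within about 0.15 rad) the nose butts against the disc.
- tab_top (a point): Centre of the top edge of the bolt's upright tab: a steel plate at the bolt's tail, 6 mm thick along the bolt, 32 mm wide, standing from 116.5 to 146.5 mm above the bench, 115 mm behind the nose.
- bolt (a joint): Travel of the bolt in m: 0 drawn back (as at the start), 0.108 fully home against its stop, the nose inside the keeper. It slides towards the chest's +x with about 2 N of friction and stays where it is left. Readable while touched too.
- keeper (a point): Centre of the top of the keeper, a fixed steel bridge over the bolt's line just beyond the disc: 34 mm wide, 20 mm long along the bolt, top 126 mm above the bench, 53 mm beyond the disc's centre; its opening is 18 mm wide.
- pot: Small clear specimen pot with a white cap, 36 mm in diameter, 50 mm high, standing loose on the chest's top to the +y side of the bolt's channel. Origin: centre of its underside. Leave alone.
- bottle: Amber bottle with a white cap, 60 mm in diameter, 130 mm high, standing on the bench on the chest's +y side. Origin: centre of its underside. Leave alone.
- tip_box: White pipette-tip box with a green top, 85 by 120 by 62 mm high, on the bench on the chest's -y side. Origin: centre of its underside. Leave alone.

How it is judged (in metres and radians):
On the way, in this order (a step that is already met when the one before it is completed fails the run):
1. the disc's slot is lined up with the bolt (within 0.15 rad, either way round) before the bolt goes in (travel under 30 mm) (angle between the x axis of disc_top and the x axis of chest, either way round below 0.15 rad and value of joint bolt below 0.03 m), for 0.1 s.
2. the bolt is pushed through the slot, fully home in the keeper (travel over 100 mm) (value of joint bolt above 0.1 m), for 0.2 s.
At the end, for the whole second after the job is handed in: The bolt is within 8 mm of fully home (travel over 100 mm) through the disc's slot, which is in line with it (within 0.15 rad); the chest stands level, at rest, within 30 mm of where it was, and the pot, bottle and tip box stand upright within 35 mm of where they were (value of joint bolt above 0.1 m and angle between the x axis of disc_top and the x axis of chest, either way round below 0.15 rad and distance of chest from where it was at the start of the episode below 0.03 m and angle between chest's own z axis and vertical below 0.03 rad and linear speed of chest below 0.01 m/s and distance of each of pot, bottle, tip_box from where it was at the start of the episode below 0.035 m and angle between each of pot, bottle, tip_box's own z axis and vertical below 0.1 rad); the robot touches nothing.
It fails at once if the chest is lifted (8 mm), tipped or shoved more than 40 mm (height (world z) of chest above 0.008 m or angle between chest's own z axis and vertical above 0.1 rad or distance of chest from where it was at the start of the episode above 0.04 m).
It fails at once if the pot, bottle or tip box is lifted, carried or pushed more than 40 mm, or tipped over (distance of any of pot, bottle, tip_box from where it was at the start of the episode above 0.04 m or angle between any of pot, bottle, tip_box's own z axis and vertical above 0.5 rad).
It also fails if it takes over 51 s, if anything falls off the work surface, if the arm or the gripper's body presses on something with over 40 N, if the wrist force passes 120 N, or if a joint passes its speed limit or range.

## Robot

A 7-joint arm with a two-finger parallel gripper is mounted at the origin on the work surface. World frame = base frame: x ahead of the robot, y to its left, z up, the work surface at z = 0. Lengths are in m, angles in degrees, forces in N, time in s.
With the tool pointing down it reaches from about 0.4 to 0.875 m from the base axis. Payload 6.5 kg.
Tool frame: the origin (TCP) lies on the mounting face of the last link; the fingertips stand 166 mm ahead of it and the grasp point (between the pads) lies 147 mm ahead of it; z points along the fingers, y is the direction in which the jaws open and shut (so a half turn about z gives the same grasp; the last joint's range is limited). The gripper opens to 88 mm and grips with 3 to 60 N. Pads are 18 mm wide; open, the fingers measure 123 mm over their backs; the gripper's body (75 mm by 187 mm) begins 45 mm behind the grasp point.
Start: joints at [-75.012, 30.733, -0.252, 88.115, 0.149, 61.152, -4.079], TCP at [0.209, 0.615, 0.405] pointing down, gripper open.
Joint ranges: [-154.64, 154.64], [-21.42, 123.67], [-72.66, 72.17], [13.99, 137.28], [-74.86, 254.86], [10.95, 109.41], [-158.01, 158.01]. Speed limits (degrees/s): [136.94, 136.94, 180, 180, 180, 180, 180].

## Interface

Orientations are given as a 3x3 rotation matrix whose columns are the frame's x, y, z axes.
In Python, from workcell import readout, imaging, workorder gives the robot as it stands.
- The arm moves only by the tool drive_tool, never from a script. Its argument "deltas" is a list of rows, each an object of numbers: "x", "y", "z": the shift along the tool's x, y, z in cm; "ax", "ay", "az": the turn, a rotation vector about the tool's x, y, z in degrees; "jaw": the opening, from 0 (shut) to 1 (fully open). In form: [{"x": .., "y": .., "z": .., "ax": .., "ay": .., "az": .., "jaw": ..}, ...]. A call has 1 to 12 rows; each row shifts and turns the commanded pose from where the row before left it, along the tool's axes as they then stand; what a row does not reach is not made up. A row lasts 1/8 s, in which the tool goes at most 62.5 mm and 10.7 degrees, less where a joint would pass 70% of its speed; a pose out of reach is approached as far as the arm can. A call is refused whole if a number of a shift passes 6.25 or a number of a turn 10.7, either way. A call with a gripper value outside its range is refused whole. The fingers move at their own pace and stop on an object; the grip force is fixed at half the most. Time passes only in rows, so rows that do not move let the fingers close. It gives the time, the measured TCP pose, the force and the opening at its end, in the units of the state.
- readout.sense(): the state, without advancing time (a new reading comes with each control period).
- imaging.read_camera(name): name is "side" or "top" or "wrist"; returns (picture, depth): 480x640x3 uint8, red, green, blue; 480x640 float32, m along the optical axis (not along the pixel's ray), 0 where there is no reading.
- imaging.camera_info(name): a dict with "K" (3x3 intrinsics, pixels), "k1" (the pictures are not rectified: a ray, as slopes to the right and down, at radius r is drawn at 1 + k1 r^2 times it, then the intrinsics apply), "R" (3x3) and "t" (3): a world point X has camera coordinates R X + t; the wrist camera has in their place "hand_eye" (4x4, takes a point from camera to tool coordinates, whose origin is the TCP and whose axes are the flange's). Camera axes: x right, y down, z forward; pixel columns grow to the right and rows downward; lengths in m; the calibration is good to about 2 mm. A picture is of the moment at which its call begins: read the wrist's pose just before it. camera_info takes no time and is no camera call.
- workorder.close_job(): hands the job in, once; it reports no verdict.
The state is a dict: "clock": time; "qpos": joint angles; "dq": joint speeds; "joint_efforts": joint torques, N m; "ee_pos": TCP position; "ee_rot": TCP orientation; "force": force on the tool from outside, world axes, zero at the start; "wrist_torque": the same for the moment, N m; "opening": opening from 0.0 (shut) to 1.0 (fully open).
Only numpy, scipy, OpenCV 4.12 (cv2) and the standard library are available. Lean on these libraries where they do the work, as an engineer would, in place of code of your own. Each camera call takes 0.05 s, during which the arm holds its last target. There are 200 camera calls.

## Working session

There is one attempt and no reset: what is moved stays moved. The work goes in short steps, Python scripts to look and compute and a tool call to move; the robot and the scene stay as the last step left them, time stands still between calls to the robot, and variables do not carry over. Pictures are saved under pics/ and viewed, about 8 in all and at most 12, crops included, and the job is handed in when it is done.

Besides the shell and the picture viewer there is one more tool, called after "Request:" by a JSON object that holds its "api" and its "payload", one argument or row to a line. drive_tool: Moves the arm, as the interface text tells. Its arguments: {"type":"object","properties":{"deltas":{"type":"array"}},"required":["deltas"]}

```bash
ls; mkdir -p pics; cat > h.py <<'E'
import numpy as np, cv2
from workcell import readout, imaging, workorder
def cam(name):
    s=readout.sense(); p,d=imaging.read_camera(name); i=imaging.camera_info(name)
    K=np.array(i["K"])
    if "R" in i: R=np.array(i["R"]);t=np.array(i["t"]).ravel(); Rw=R.T; c=-R.T@t
    else:
        H=np.array(i["hand_eye"]); T=np.array(s["ee_rot"]); Rw=T@H[:3,:3]; c=T@H[:3,3]+np.array(s["ee_pos"])
    return p,d,(K,i["k1"],Rw,c)
def rays(C,uv):
    K,k1,Rw,c=C; uv=np.asarray(uv,float).reshape(-1,1,2)
    n=cv2.undistortPoints(uv,K,np.array([k1,0,0,0.])).reshape(-1,2)
    return np.c_[n,np.ones(len(n))]@Rw.T
def onz(C,uv,z):
    r=rays(C,uv); c=C[3]; return c+r*((z-c[2])/r[:,2])[:,None]
def bydepth(C,uv,d):
    uv=np.asarray(uv).reshape(-1,2); r=rays(C,uv); return C[3]+r*d[uv[:,1].astype(int),uv[:,0].astype(int)][:,None]
def save(p,n): cv2.imwrite(f"pics/{n}.png",p[:,:,::-1])
E
python3 - <<'E'
from h import *
s=readout.sense(); print(s)
for n in("top","side"):
    p,d,C=cam(n); save(p,n); np.savez(n+".npz",p=p,d=d); print(n,C[3],C[2][:,2])
E
```

```text
pics
{'clock': 0.0, 'qpos': array([-75.01152518,  30.77730679,  -0.25347121,  88.16983131,
         0.14955546,  61.15093259,  -4.07846759]), 'dq': array([ 0.07379602,  0.05326941, -0.03080135, -0.07976566, -0.0513029 ,
       -0.07898401,  0.03980196]), 'joint_efforts': array([ 3.03676979e-04, -5.70999420e+01,  9.90922898e-01, -2.51588112e+01,
       -5.61956177e-02,  1.82375405e-02,  1.46120201e-04]), 'ee_pos': array([0.20917442, 0.61508299, 0.40384702]), 'ee_rot': array([[-9.46779784e-01,  3.21881764e-01, -4.13097802e-04],
       [ 3.21881997e-01,  9.46778348e-01, -1.65529063e-03],
       [-1.41695812e-04, -1.70016445e-03, -9.99998545e-01]]), 'force': array([ 0.13001974, -0.78351415,  0.26070969]), 'wrist_torque': array([0.03138241, 0.02142085, 0.03471647]), 'opening': 0.9973008236596437}
top [0.55580354 0.03906929 1.05044338] [ 0.07403643  0.00688158 -0.99723179]
side [0.54692297 0.63686789 0.72273055] [ 0.07925773 -0.70854141 -0.70120417]
```

View pics/top.png

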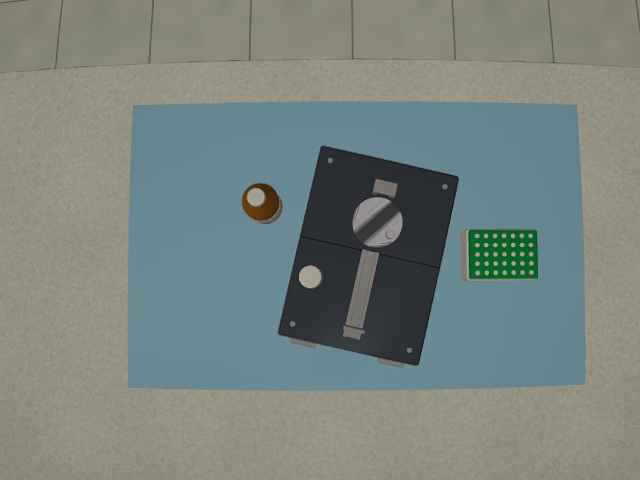

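View pics/side.png

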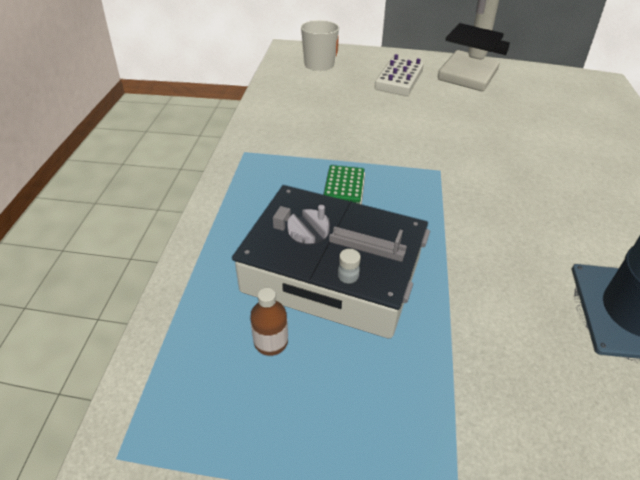

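The top view shows world +x up and +y to the left. The tab is near (353,330), the disc centre (378,222), the stud (390,235), the keeper (385,187) and the pot (310,277). The side view confirms this layout.

```bash
python3 - <<'E'
from h import *
p,d,C=cam("top")
f=lambda u,z:onz(C,[u],z)[0].round(4)
m=cv2.inRange(cv2.cvtColor(p,cv2.COLOR_RGB2GRAY),0,75); m[:140]=0;m[370:]=0;m[:,:275]=0;m[:,462:]=0
m=cv2.morphologyEx(m,cv2.MORPH_CLOSE,np.ones((9,9)))
c=max(cv2.findContours(m,0,2)[0],key=cv2.contourArea); b=cv2.boxPoints(cv2.minAreaRect(c)); print("box",b)
W=onz(C,b,.1); print(W.round(4), np.linalg.norm(np.diff(W[:,:2],axis=0),axis=1))
o=W.mean(0)[:2]; e=[W[i]-W[i-1] for i in range(4)]; e=max(e,key=lambda v:np.linalg.norm(v))[:2]; e*=np.sign(e[0]); x=e/np.linalg.norm(e); y=np.array([-x[1],x[0]])
print("origin",o,"yaw",np.degrees(np.arctan2(x[1],x[0])))
for n,u,z in(("disc",(378,222),.119),("stud",(390,235),.146),("tab",(354,328),.146),("keeper",(385,187),.126),("pot",(310,277),.15),("bottle",(257,197),.13)):
    w=f(u,z); q=w[:2]-o; print(n,w,"chest",(q@x).round(4),(q@y).round(4))
cr=p[140:370,270:470]; save(cv2.resize(cr,None,fx=2.6,fy=2.6,interpolation=cv2.INTER_CUBIC),"topcrop")
E
```

```text
box [[276.8173  334.00394]
 [319.89194 144.47545]
 [460.8389  176.50882]
 [417.76425 366.0373 ]]
[[ 0.475   0.1291  0.1   ]
 [ 0.7701  0.0617  0.1   ]
 [ 0.7185 -0.1597  0.1   ]
 [ 0.4242 -0.0878  0.1   ]] [0.30274741 0.22730737 0.30298913]
origin [ 0.59694125 -0.01414216] yaw -13.729652780244823
disc [ 0.6454 -0.0267  0.119 ] chest 0.0501 -0.0007
stud [ 0.6234 -0.0423  0.146 ] chest 0.0324 -0.0211
tab [0.4874 0.0117 0.146 ] chest -0.1125 -0.0009
keeper [ 0.698  -0.0375  0.126 ] chest 0.1037 0.0013
pot [0.5623 0.0756 0.15  ] chest -0.055 0.079
bottle [0.6833 0.1564 0.13  ] chest 0.0434 0.1862
```

View pics/topcrop.png

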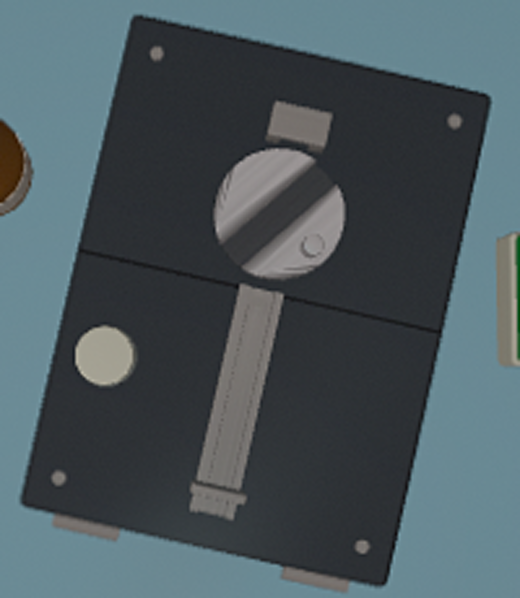

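Request:
{"api": "drive_tool", "payload": {
  "deltas": [
    {"az": -5.5,"jaw": 0},
    {"x": -2,"y": -2,"jaw": 0},
    {"x": -3.3,"y": -3.4,"jaw": 0},
    {"x": -3.3,"y": -3.4,"jaw": 0},
    {"x": -3.3,"y": -3.4,"jaw": 0},
    {"x": -3.3,"y": -3.4,"jaw": 0},
    {"x": -3.3,"y": -3.4,"jaw": 0},
    {"x": -3.3,"y": -3.4,"jaw": 0},
    {"x": -3.3,"y": -3.4,"jaw": 0},
    {"x": -3.3,"y": -3.4,"jaw": 0}
  ]
}}

```text
validation failed for argument at $.de...
```

Request:
{"api": "drive_tool", "payload": {
  "deltas": [
    {"x": -3.3,"y": -3.4,"jaw": 0},
    {"x": -3.3,"y": -3.4,"jaw": 0},
    {"x": -3.3,"y": -3.4,"jaw": 0},
    {"x": -3.3,"y": -3.4,"jaw": 0},
    {"x": -3.3,"y": -3.4,"jaw": 0},
    {"x": -3.3,"y": -3.4,"jaw": 0},
    {"x": -3,"y": -3.4,"jaw": 0},
    {"x": -1,"y": -1.5,"jaw": 0},
    {"jaw": 0}
  ]
}}

```text
validation failed for argument at $.de...
```

The call was refused on validation, and nothing was reported as moved. I'll check that, then retry one row with every key filled in.

Request:
{"api": "drive_tool", "payload": {
  "deltas": [
    {"x": 0,"y": 0,"z": 0,"ax": 0,"ay": 0,"az": -5.5,"jaw": 0}
  ]
}}

```text
clock: 0.28
ee_pos: [0.2092, 0.6153, 0.4043]
ee_rot: [[-0.974, 0.228, -0.0], [0.228, 0.974, -0.001], [-0.0, -0.001, -1.0]]
force: [0.0, 0.5, -0.9]
opening: 0.91
```

All seven keys are needed in each row. Tool yaw is now right.

Request:
{"api": "drive_tool", "payload": {
  "deltas": [
    {"x": -2,"y": -2,"z": 0,"ax": 0,"ay": 0,"az": 0,"jaw": 0},
    {"x": -3.3,"y": -3.4,"z": 0,"ax": 0,"ay": 0,"az": 0,"jaw": 0},
    {"x": -3.3,"y": -3.4,"z": 0,"ax": 0,"ay": 0,"az": 0,"jaw": 0},
    {"x": -3.3,"y": -3.4,"z": 0,"ax": 0,"ay": 0,"az": 0,"jaw": 0},
    {"x": -3.3,"y": -3.4,"z": 0,"ax": 0,"ay": 0,"az": 0,"jaw": 0},
    {"x": -3.3,"y": -3.4,"z": 0,"ax": 0,"ay": 0,"az": 0,"jaw": 0},
    {"x": -3.3,"y": -3.4,"z": 0,"ax": 0,"ay": 0,"az": 0,"jaw": 0},
    {"x": -3.3,"y": -3.4,"z": 0,"ax": 0,"ay": 0,"az": 0,"jaw": 0},
    {"x": -3.3,"y": -3.4,"z": 0,"ax": 0,"ay": 0,"az": 0,"jaw": 0}
  ]
}}

```text
clock: 1.4
ee_pos: [0.4191, 0.2645, 0.4047]
ee_rot: [[-0.973, 0.23, 0.0], [0.23, 0.973, 0.0], [-0.0, 0.0, -1.0]]
force: [0.2, -0.0, 0.6]
opening: 0.004
```

Request:
{"api": "drive_tool", "payload": {
  "deltas": [
    {"x": -3.3,"y": -3.4,"z": 0,"ax": 0,"ay": 0,"az": 0,"jaw": 0},
    {"x": -3.3,"y": -3.4,"z": 0,"ax": 0,"ay": 0,"az": 0,"jaw": 0},
    {"x": -3.3,"y": -3.4,"z": 0,"ax": 0,"ay": 0,"az": 0,"jaw": 0},
    {"x": -3.3,"y": -3.4,"z": 0,"ax": 0,"ay": 0,"az": 0,"jaw": 0},
    {"x": -3.3,"y": -3.4,"z": 0,"ax": 0,"ay": 0,"az": 0,"jaw": 0},
    {"x": -3.3,"y": -3.4,"z": 0,"ax": 0,"ay": 0,"az": 0,"jaw": 0},
    {"x": -1.5,"y": -2,"z": 0,"ax": 0,"ay": 0,"az": 0,"jaw": 0},
    {"x": 0,"y": 0,"z": 0,"ax": 0,"ay": 0,"az": 0,"jaw": 0}
  ]
}}

```text
clock: 2.4
ee_pos: [0.5747, -0.003, 0.4044]
ee_rot: [[-0.972, 0.233, -0.0], [0.233, 0.972, -0.001], [0.0, -0.001, -1.0]]
force: [-0.0, 0.6, -0.0]
opening: 0.008
```

```bash
python3 - <<'E'
from h import *
p,d,C=cam("wrist"); save(p,"wrist1"); s=readout.sense(); print(s["ee_pos"],s["ee_rot"].round(3),s["force"],s["opening"],s["clock"])
E
```

```text
[ 0.57428844 -0.00110382  0.40440445] [[-0.973  0.231 -0.001]
 [ 0.231  0.973  0.   ]
 [ 0.001 -0.    -1.   ]] [0.40303999 0.83033571 0.17820224] 0.00413853048333809 2.45
```

View pics/wrist1.png

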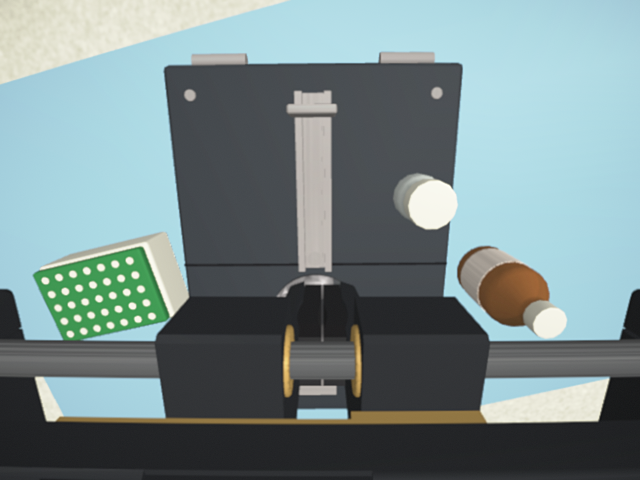

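The wrist view shows the chest edges square with the image, so the yaw is right. The tab is at (312,108) and the disc is hidden under the fingers. Next I'll move to behind the stud and descend.

Request:
{"api": "drive_tool", "payload": {
  "deltas": [
    {"x": -1.7,"y": -1.7,"z": 0,"ax": 0,"ay": 0,"az": 0,"jaw": 0},
    {"x": -1.6,"y": -1.7,"z": 0,"ax": 0,"ay": 0,"az": 0,"jaw": 0},
    {"x": 0,"y": 0,"z": 3,"ax": 0,"ay": 0,"az": 0,"jaw": 0},
    {"x": 0,"y": 0,"z": 3,"ax": 0,"ay": 0,"az": 0,"jaw": 0},
    {"x": 0,"y": 0,"z": 2.5,"ax": 0,"ay": 0,"az": 0,"jaw": 0},
    {"x": 0,"y": 0,"z": 1.5,"ax": 0,"ay": 0,"az": 0,"jaw": 0},
    {"x": 0,"y": 0,"z": 1,"ax": 0,"ay": 0,"az": 0,"jaw": 0},
    {"x": 0,"y": 0,"z": 0,"ax": 0,"ay": 0,"az": 0,"jaw": 0},
    {"x": 0,"y": 0,"z": 0,"ax": 0,"ay": 0,"az": 0,"jaw": 0}
  ]
}}

```text
clock: 3.58
ee_pos: [0.5991, -0.0416, 0.2955]
ee_rot: [[-0.973, 0.23, 0.001], [0.23, 0.973, 0.0], [-0.001, 0.0, -1.0]]
force: [0.4, 0.8, 0.6]
opening: 0.005
```

```bash
python3 - <<'E'
from h import *
a=[cam(n)[0] for n in("top","side")]; s=readout.sense(); print(s["ee_pos"],s["force"])
z=lambda im,r,c:cv2.resize(im[r:r+140,c:c+160],(400,350),interpolation=cv2.INTER_CUBIC)
save(np.hstack([z(a[0],150,300),z(a[1],170,250)]),"near")
E
```

```text
[ 0.59908694 -0.0417157   0.29553393] [-0.60629897 -0.51568792 -0.49171702]
```

View pics/near.png

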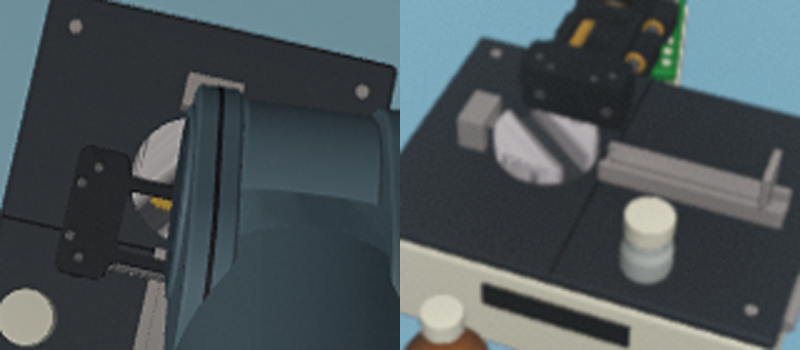

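The gripper body hides the stud from above. The side view shows the disc untouched and the fingers down behind it. Now I'll push along chest +x in small steps.

Request:
{"api": "drive_tool", "payload": {
  "deltas": [
    {"x": -0.4,"y": 0,"z": 0,"ax": 0,"ay": 0,"az": 0,"jaw": 0},
    {"x": -0.4,"y": 0,"z": 0,"ax": 0,"ay": 0,"az": 0,"jaw": 0},
    {"x": -0.3,"y": 0,"z": 0,"ax": 0,"ay": 0,"az": 0,"jaw": 0},
    {"x": -0.3,"y": 0,"z": 0,"ax": 0,"ay": 0,"az": 0,"jaw": 0}
  ]
}}

```text
clock: 4.18
ee_pos: [0.6115, -0.0451, 0.2943]
ee_rot: [[-0.973, 0.23, -0.004], [0.23, 0.973, 0.0], [0.004, -0.001, -1.0]]
force: [-6.4, -1.9, 4.0]
opening: 0.011
```

Request:
{"api": "drive_tool", "payload": {
  "deltas": [
    {"x": -0.3,"y": 0,"z": 0,"ax": 0,"ay": 0,"az": 0,"jaw": 0},
    {"x": -0.3,"y": 0,"z": 0,"ax": 0,"ay": 0,"az": 0,"jaw": 0},
    {"x": -0.3,"y": 0,"z": 0,"ax": 0,"ay": 0,"az": 0,"jaw": 0},
    {"x": -0.2,"y": 0,"z": 0,"ax": 0,"ay": 0,"az": 0,"jaw": 0},
    {"x": 0,"y": 0,"z": 0,"ax": 0,"ay": 0,"az": 0,"jaw": 0}
  ]
}}

```text
clock: 4.8
ee_pos: [0.6218, -0.0486, 0.2937]
ee_rot: [[-0.973, 0.231, -0.005], [0.231, 0.973, -0.001], [0.004, -0.002, -1.0]]
force: [-5.6, -2.1, -0.4]
opening: 0.007
```

```bash
python3 - <<'E'
from h import *
a=[cam(n)[0] for n in("top","side")]; s=readout.sense(); print(s["ee_pos"],s["force"])
z=lambda im,r,c:cv2.resize(im[r:r+140,c:c+160],(400,350),interpolation=cv2.INTER_CUBIC)
save(np.hstack([z(a[0],150,300),z(a[1],170,250)]),"push1")
E
```

```text
[ 0.62176405 -0.04848536  0.2936753 ] [-4.75680948 -2.02357171 -1.82006635]
```

View pics/push1.png

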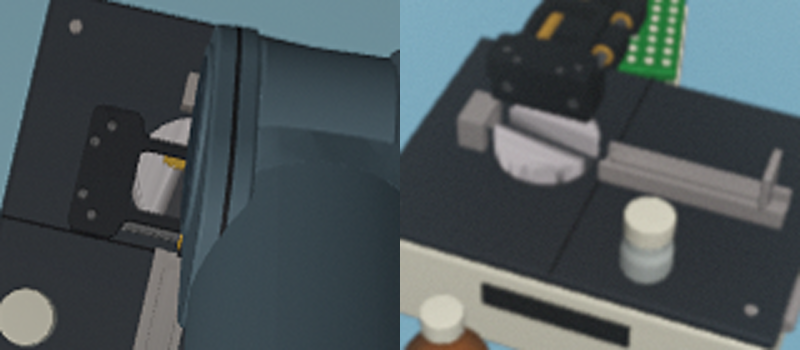

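```bash
cat > slot.py <<'E'
from h import *
import sys
p,d,C=cam("side"); g=cv2.cvtColor(p,cv2.COLOR_RGB2GRAY)
# bright near half of disc: its slot-side top edge = uppermost bright pixel per column
near=[];
for u in range(292,322):
    col=g[200:250,u]; v=np.arange(200,250)
    br=col>125
    # last bright run from the bottom -> its top
    i=np.where(br)[0]
    if len(i)==0: continue
    j=i[-1]
    while j-1>=0 and br[j-1]: j-=1
    near.append((u,200+j))
near=np.array(near,float); W=onz(C,near,.119)[:,:2]
l=cv2.fitLine(W.astype(np.float32),cv2.DIST_HUBER,0,.001,.001).ravel(); a=np.degrees(np.arctan2(l[1],l[0])); a=(a+90)%180-90
n=np.array([-l[1],l[0]]); r=(W-l[2:])@n
print("slot dir deg",a,"rel chest",a+13.3,"resid mm",(abs(r)*1e3).round(1)); print(near[::4].tolist())
s=readout.sense(); print(s["ee_pos"],s["force"],s["clock"])
E
python3 slot.py
```

```text
slot dir deg -22.703537 rel chest -9.403537 resid mm [1.2 0.2 0.8 0.6 0.4 1.  0.  0.9 0.4 0.5 0.8 0.1 1.2 0.3 0.7 0.7 0.3 1.1
 0.1 0.8 0.5 0.4 0.9 0.  1.  0.4 0.6 0.7 0.2 1.1]
[[292.0, 221.0], [296.0, 223.0], [300.0, 225.0], [304.0, 227.0], [308.0, 228.0], [312.0, 230.0], [316.0, 231.0], [320.0, 233.0]]
[ 0.62178497 -0.04845254  0.29369743] [-4.4760997  -1.49206856 -1.13650046] 4.95
```

Vision puts the slot 9.4° short and dead reckoning 6.4°, so I'll push about 3.5 mm more.

Request:
{"api": "drive_tool", "payload": {
  "deltas": [
    {"x": -0.2,"y": 0,"z": 0,"ax": 0,"ay": 0,"az": 0,"jaw": 0},
    {"x": -0.15,"y": 0,"z": 0,"ax": 0,"ay": 0,"az": 0,"jaw": 0},
    {"x": 0,"y": 0,"z": 0,"ax": 0,"ay": 0,"az": 0,"jaw": 0}
  ]
}}

```text
clock: 5.32
ee_pos: [0.6256, -0.049, 0.2939]
ee_rot: [[-0.973, 0.231, -0.003], [0.231, 0.973, -0.001], [0.003, -0.002, -1.0]]
force: [-4.2, -2.1, -0.9]
opening: 0.001
```

```bash
python3 slot.py
```

```text
slot dir deg -14.857391 rel chest -1.5573912 resid mm [ 0.2  1.   0.8  0.   0.7  1.   0.3  0.4  1.3  0.6  0.1  0.8  0.9  0.2
  0.6  1.2  0.4  0.3  1.   0.7  0.   0.7  1.  23.9  0.4  1.2  0.5  0.2
  0.9  0.8]
[[292.0, 223.0], [296.0, 224.0], [300.0, 226.0], [304.0, 227.0], [308.0, 228.0], [312.0, 229.0], [316.0, 230.0], [320.0, 231.0]]
[ 0.62570059 -0.04879135  0.29401703] [-3.95348964 -1.86207702 -1.17052672] 5.375
```

It's now within about 2°. I'll back off, lift and go behind the tab, looking on the way.

Request:
{"api": "drive_tool", "payload": {
  "deltas": [
    {"x": 0.5,"y": 0,"z": 0,"ax": 0,"ay": 0,"az": 0,"jaw": 0},
    {"x": 0.5,"y": 0,"z": 0,"ax": 0,"ay": 0,"az": 0,"jaw": 0},
    {"x": 0,"y": 0,"z": -2.5,"ax": 0,"ay": 0,"az": 0,"jaw": 0},
    {"x": 0,"y": 0,"z": -2.5,"ax": 0,"ay": 0,"az": 0,"jaw": 0},
    {"x": 3,"y": 0.6,"z": 0,"ax": 0,"ay": 0,"az": 0,"jaw": 0},
    {"x": 4,"y": 0.7,"z": 0,"ax": 0,"ay": 0,"az": 0,"jaw": 0},
    {"x": 4,"y": 0.7,"z": 0,"ax": 0,"ay": 0,"az": 0,"jaw": 0},
    {"x": 4,"y": 0.6,"z": 0,"ax": 0,"ay": 0,"az": 0,"jaw": 0},
    {"x": 1.1,"y": 0,"z": 0,"ax": 0,"ay": 0,"az": 0,"jaw": 0},
    {"x": 0,"y": 0,"z": 0,"ax": 0,"ay": 0,"az": 0,"jaw": 0}
  ]
}}

```text
clock: 6.62
ee_pos: [0.4663, 0.0166, 0.3453]
ee_rot: [[-0.973, 0.229, 0.002], [0.229, 0.973, 0.0], [-0.002, 0.001, -1.0]]
force: [0.3, -0.1, 0.1]
opening: 0.007
```

```bash
python3 slot.py; python3 - <<'E'
from h import *
a=[cam(n)[0] for n in("top","side")]
z=lambda im,r,c:cv2.resize(im[r:r+210,c:c+160],(400,525),interpolation=cv2.INTER_CUBIC)
save(np.hstack([z(a[0],150,300),z(a[1],130,270)]),"tab")
E
```

```text
slot dir deg -14.022377 rel chest -0.7223768 resid mm [0.5 1.2 0.5 0.2 0.9 0.9 0.2 0.5 1.3 0.6 0.1 0.8 0.9 0.2 0.5 1.3 0.6 0.1
 0.8 1.  0.3 0.4 1.1 0.6 0.1 0.8 1.  0.3 0.4 1.1]
[[292.0, 223.0], [296.0, 224.0], [300.0, 226.0], [304.0, 227.0], [308.0, 228.0], [312.0, 229.0], [316.0, 230.0], [320.0, 231.0]]
[0.46699879 0.01628013 0.34528281] [-0.55971055 -0.06694562  0.21195738] 6.675
```

View pics/tab.png

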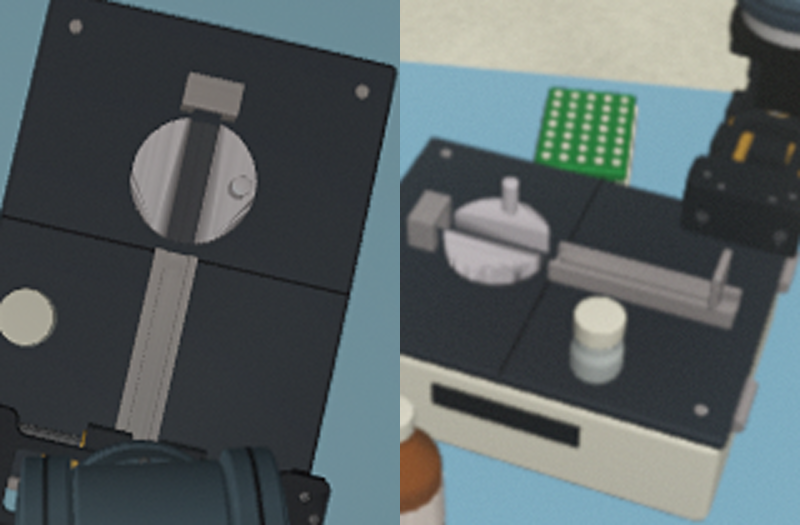

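The slot now points along the channel to the keeper, with the stud on the -y side at (240,187). The bolt is still drawn back. I'll descend behind the tab and push, in stages.

Request:
{"api": "drive_tool", "payload": {
  "deltas": [
    {"x": 0.1,"y": 0,"z": 2.5,"ax": 0,"ay": 0,"az": 0,"jaw": 0},
    {"x": 0,"y": 0,"z": 1.7,"ax": 0,"ay": 0,"az": 0,"jaw": 0},
    {"x": 0,"y": 0,"z": 0.8,"ax": 0,"ay": 0,"az": 0,"jaw": 0},
    {"x": 0,"y": 0,"z": 0,"ax": 0,"ay": 0,"az": 0,"jaw": 0}
  ]
}}

```text
clock: 7.28
ee_pos: [0.4655, 0.0164, 0.2944]
ee_rot: [[-0.973, 0.23, -0.001], [0.23, 0.973, -0.0], [0.0, -0.0, -1.0]]
force: [0.1, 0.9, 0.2]
opening: 0.004
```

Request:
{"api": "drive_tool", "payload": {
  "deltas": [
    {"x": -0.4,"y": 0,"z": 0,"ax": 0,"ay": 0,"az": 0,"jaw": 0},
    {"x": -0.4,"y": 0,"z": 0,"ax": 0,"ay": 0,"az": 0,"jaw": 0},
    {"x": -0.4,"y": 0,"z": 0,"ax": 0,"ay": 0,"az": 0,"jaw": 0},
    {"x": -0.4,"y": 0,"z": 0,"ax": 0,"ay": 0,"az": 0,"jaw": 0},
    {"x": -0.4,"y": 0,"z": 0,"ax": 0,"ay": 0,"az": 0,"jaw": 0},
    {"x": -0.4,"y": 0,"z": 0,"ax": 0,"ay": 0,"az": 0,"jaw": 0}
  ]
}}

```text
clock: 8.02
ee_pos: [0.4887, 0.0112, 0.2947]
ee_rot: [[-0.973, 0.23, -0.0], [0.23, 0.973, 0.0], [0.0, 0.0, -1.0]]
force: [-1.7, 1.7, 1.6]
opening: 0.008
```

Request:
{"api": "drive_tool", "payload": {
  "deltas": [
    {"x": -0.4,"y": 0,"z": 0,"ax": 0,"ay": 0,"az": 0,"jaw": 0},
    {"x": -0.4,"y": 0,"z": 0,"ax": 0,"ay": 0,"az": 0,"jaw": 0},
    {"x": -0.4,"y": 0,"z": 0,"ax": 0,"ay": 0,"az": 0,"jaw": 0},
    {"x": -0.4,"y": 0,"z": 0,"ax": 0,"ay": 0,"az": 0,"jaw": 0},
    {"x": -0.4,"y": 0,"z": 0,"ax": 0,"ay": 0,"az": 0,"jaw": 0},
    {"x": -0.4,"y": 0,"z": 0,"ax": 0,"ay": 0,"az": 0,"jaw": 0}
  ]
}}

```text
clock: 8.78
ee_pos: [0.512, 0.0056, 0.2947]
ee_rot: [[-0.973, 0.23, -0.0], [0.23, 0.973, 0.0], [0.0, 0.0, -1.0]]
force: [-1.7, 1.8, 0.8]
opening: 0.002
```

Request:
{"api": "drive_tool", "payload": {
  "deltas": [
    {"x": -0.5,"y": 0,"z": 0,"ax": 0,"ay": 0,"az": 0,"jaw": 0},
    {"x": -0.5,"y": 0,"z": 0,"ax": 0,"ay": 0,"az": 0,"jaw": 0},
    {"x": -0.5,"y": 0,"z": 0,"ax": 0,"ay": 0,"az": 0,"jaw": 0},
    {"x": -0.5,"y": 0,"z": 0,"ax": 0,"ay": 0,"az": 0,"jaw": 0},
    {"x": -0.5,"y": 0,"z": 0,"ax": 0,"ay": 0,"az": 0,"jaw": 0},
    {"x": -0.5,"y": 0,"z": 0,"ax": 0,"ay": 0,"az": 0,"jaw": 0}
  ]
}}

```text
clock: 9.52
ee_pos: [0.5413, -0.0013, 0.2947]
ee_rot: [[-0.973, 0.23, -0.0], [0.23, 0.973, 0.0], [0.0, -0.0, -1.0]]
force: [-1.6, 2.6, 0.4]
opening: 0.005
```

Request:
{"api": "drive_tool", "payload": {
  "deltas": [
    {"x": -0.5,"y": 0,"z": 0,"ax": 0,"ay": 0,"az": 0,"jaw": 0},
    {"x": -0.5,"y": 0,"z": 0,"ax": 0,"ay": 0,"az": 0,"jaw": 0},
    {"x": -0.5,"y": 0,"z": 0,"ax": 0,"ay": 0,"az": 0,"jaw": 0},
    {"x": -0.5,"y": 0,"z": 0,"ax": 0,"ay": 0,"az": 0,"jaw": 0},
    {"x": -0.5,"y": 0,"z": 0,"ax": 0,"ay": 0,"az": 0,"jaw": 0},
    {"x": -0.4,"y": 0,"z": 0,"ax": 0,"ay": 0,"az": 0,"jaw": 0}
  ]
}}

```text
clock: 10.28
ee_pos: [0.5695, -0.008, 0.2947]
ee_rot: [[-0.973, 0.23, 0.0], [0.23, 0.973, -0.0], [-0.0, 0.0, -1.0]]
force: [-1.7, 2.1, 0.5]
opening: 0.005
```

Request:
{"api": "drive_tool", "payload": {
  "deltas": [
    {"x": -0.3,"y": 0,"z": 0,"ax": 0,"ay": 0,"az": 0,"jaw": 0},
    {"x": -0.3,"y": 0,"z": 0,"ax": 0,"ay": 0,"az": 0,"jaw": 0},
    {"x": 0,"y": 0,"z": 0,"ax": 0,"ay": 0,"az": 0,"jaw": 0}
  ]
}}

```text
clock: 10.65
ee_pos: [0.5754, -0.0097, 0.2948]
ee_rot: [[-0.973, 0.23, 0.001], [0.23, 0.973, -0.0], [-0.001, -0.0, -1.0]]
force: [-1.3, -0.2, -0.3]
opening: 0.0
```

```bash
python3 slot.py; python3 - <<'E'
from h import *
a=[cam(n)[0] for n in("top","side")]
z=lambda im,r,c:cv2.resize(im[r:r+210,c:c+160],(400,525),interpolation=cv2.INTER_CUBIC)
save(np.hstack([z(a[0],150,300),z(a[1],130,270)]),"home")
E
```

```text
slot dir deg -15.550018 rel chest -2.2500181 resid mm [0.4 0.3 1.1 0.6 0.1 0.9 0.8 0.1 0.7 1.  0.3 0.4 1.2 0.5 0.2 1.  0.7 0.
 0.8 0.9 0.2 0.6 1.1 0.4 0.4 1.1 0.6 0.2 0.9 0.8]
[[292.0, 223.0], [296.0, 224.0], [300.0, 225.0], [304.0, 227.0], [308.0, 228.0], [312.0, 229.0], [316.0, 230.0], [320.0, 231.0]]
[ 0.57529768 -0.00978878  0.29484662] [-0.218405    0.22292955 -0.36979087] 10.7
```

View pics/home.png

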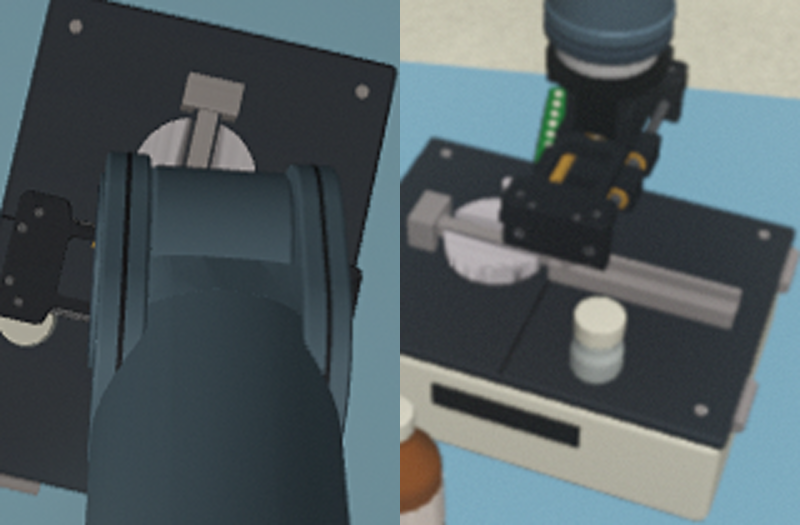

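The bolt lies through the slot and into the keeper, at an estimated travel of about 105 mm with no stop force yet. I'll creep to the stop.

Request:
{"api": "drive_tool", "payload": {
  "deltas": [
    {"x": -0.15,"y": 0,"z": 0,"ax": 0,"ay": 0,"az": 0,"jaw": 0},
    {"x": -0.15,"y": 0,"z": 0,"ax": 0,"ay": 0,"az": 0,"jaw": 0}
  ]
}}

```text
clock: 11.05
ee_pos: [0.5774, -0.0102, 0.2946]
ee_rot: [[-0.973, 0.23, -0.002], [0.23, 0.973, -0.0], [0.002, -0.001, -1.0]]
force: [-7.1, 0.6, 6.3]
opening: 0.004
```

Request:
{"api": "drive_tool", "payload": {
  "deltas": [
    {"x": -0.1,"y": 0,"z": 0,"ax": 0,"ay": 0,"az": 0,"jaw": 0},
    {"x": 0,"y": 0,"z": 0,"ax": 0,"ay": 0,"az": 0,"jaw": 0}
  ]
}}

```text
clock: 11.3
ee_pos: [0.5777, -0.0102, 0.2945]
ee_rot: [[-0.973, 0.23, -0.004], [0.23, 0.973, 0.0], [0.004, -0.001, -1.0]]
force: [-8.3, 0.3, 6.2]
opening: 0.002
```

The force has risen to about 8 N while motion stalls, so the bolt is on its stop. I'll hold briefly, back off, lift away, and check with a clear top view.

Request:
{"api": "drive_tool", "payload": {
  "deltas": [
    {"x": 0,"y": 0,"z": 0,"ax": 0,"ay": 0,"az": 0,"jaw": 0},
    {"x": 0.5,"y": 0,"z": 0,"ax": 0,"ay": 0,"az": 0,"jaw": 0},
    {"x": 0.6,"y": 0,"z": 0,"ax": 0,"ay": 0,"az": 0,"jaw": 0},
    {"x": 0,"y": 0,"z": -3,"ax": 0,"ay": 0,"az": 0,"jaw": 0},
    {"x": 0,"y": 0,"z": -4,"ax": 0,"ay": 0,"az": 0,"jaw": 0},
    {"x": 4,"y": 0,"z": -3,"ax": 0,"ay": 0,"az": 0,"jaw": 0},
    {"x": 4,"y": 0,"z": 0,"ax": 0,"ay": 0,"az": 0,"jaw": 0},
    {"x": 4,"y": 0,"z": 0,"ax": 0,"ay": 0,"az": 0,"jaw": 0},
    {"x": 1,"y": 0,"z": 0,"ax": 0,"ay": 0,"az": 0,"jaw": 0},
    {"x": 0,"y": 0,"z": 0,"ax": 0,"ay": 0,"az": 0,"jaw": 0},
    {"x": 0,"y": 0,"z": 0,"ax": 0,"ay": 0,"az": 0,"jaw": 0}
  ]
}}

```text
clock: 12.68
ee_pos: [0.4428, 0.0219, 0.3949]
ee_rot: [[-0.973, 0.23, 0.001], [0.23, 0.973, -0.0], [-0.001, 0.0, -1.0]]
force: [-0.1, 0.4, -0.2]
opening: 0.005
```

```bash
python3 slot.py; python3 - <<'E'
from h import *
a=[cam(n)[0] for n in("top","side")]
z=lambda im,r,c:cv2.resize(im[r:r+210,c:c+160],(400,525),interpolation=cv2.INTER_CUBIC)
save(np.hstack([z(a[0],150,300),z(a[1],130,270)]),"final")
E
```

```text
slot dir deg -14.703552 rel chest -1.403552 resid mm [17.2  0.4  1.2  0.6  0.1  0.9  0.9  0.2  0.6  1.2  0.5  0.3  1.   0.7
  0.   0.7  1.   0.3  0.4  1.3  0.6  0.1  0.8  0.9  0.2  0.5  1.2  0.5
  0.2  0.9]
[[292.0, 216.0], [296.0, 224.0], [300.0, 225.0], [304.0, 226.0], [308.0, 228.0], [312.0, 229.0], [316.0, 230.0], [320.0, 231.0]]
[0.44280707 0.02191804 0.39482601] [ 0.40523696 -0.21576851 -0.61108392] 12.725
```

View pics/final.png

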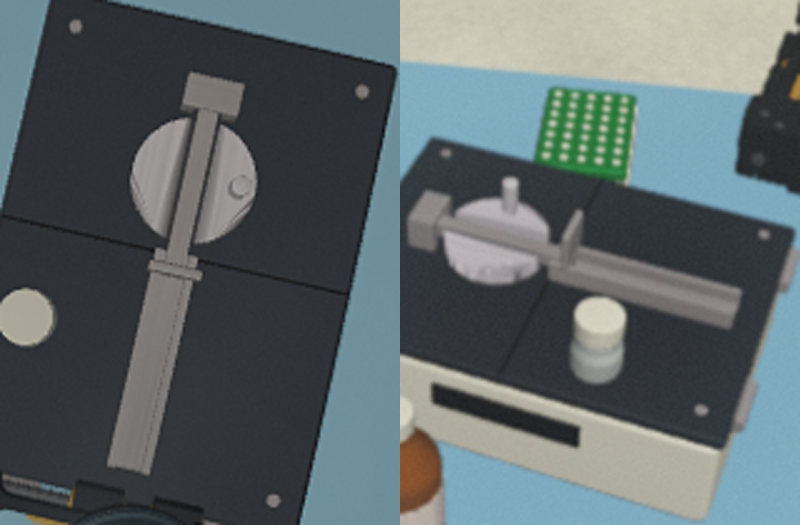

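The final view shows the tab at crop (176,269), the bolt through the slot into the keeper, and the chest and pot where they were. I'll do a last numeric check of the travel and hand in.

```bash
python3 - <<'E'
from h import *
p,d,C=cam("top")
w=onz(C,[(370.4,257.6)],.146)[0]; q=w[:2]-np.array([.5969,-.0141]); x=np.array([.9732,-.23])
t=q@x+.115; print("tab",w,"travel",t)
p0=np.load("top.npz")["p"]; dd=cv2.absdiff(p,p0).max(2)
for n,(r,c) in dict(pot=(277,310),bottle=(200,260),tips=(255,503),corner=(162,330)).items(): print(n,dd[r-15:r+15,c-15:c+15].mean().round(1))
if t>.102: print(workorder.close_job())
E
```

```text
tab [ 0.59029967 -0.01304753  0.146     ] travel 0.10833449409879102
pot 5.2
bottle 5.5
tips 5.6
corner 4.0
the job is handed in; nothing more can be done
None
```

The lid is locked and the job is handed in. With closed fingertips I pushed the stud along chest +x until the slot lined up with the bolt, with the stud on the -y side. I then pushed the bolt by its tab through the slot and into the keeper, up to its stop. After that I backed off and lifted clear.

**Last checks:**
- **Bolt:** the top camera put its travel at about 108 mm. The push force rose to about 8 N at the stop.
- **Slot:** the side camera measured it about 1.4° off the bolt line; 8.6° (0.15 rad) is allowed.
- **Surroundings:** the chest corner, pot, bottle and tip box looked unchanged from the first top picture.
- **Robot:** the tool force was about zero, so it was touching nothing. The clock was under 13 s.

**Disagreements and refusals:**
- **Disc angle:** partway through turning the disc, the camera and dead reckoning differed by about 3° on how far was left to turn. Pictures taken after the final push showed the slot in line.
- **Move calls:** my first two move calls were refused because every row needs all seven values, and they moved nothing.

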